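# Fit the loose key to the seedling watering valve and open it

## Robot

A 6-joint arm with a two-finger parallel gripper is mounted at the origin on the work surface. World frame = base frame: x ahead of the robot, y to its left, z up, the work surface at z = 0. Lengths are in m, angles in degrees, forces in N, time in s.
With the tool pointing down it reaches from about 0.325 to 0.9 m from the base axis. Payload 6.1 kg.
Tool frame: the origin (TCP) lies at the very end of the fingers, on their centre line; the grasp point (between the pads) lies 19 mm behind it (env.grip_depth is the distance from the TCP to the grasp point, in m); z points along the fingers, y is the line along which they close (so a half turn about z gives the same grasp; the last joint's range is limited). The gripper opens to 87 mm and grips with 3 to 60 N. Pads are 19 mm wide; open, the fingers measure 117 mm over their backs; the gripper's body (75 mm by 190 mm) begins 51 mm behind the grasp point.
Start: joints at [69.723, 12.628, 87.462, -0, 79.91, -7.225], TCP at [0.141, 0.609, 0.223] pointing down, gripper open.
Joint ranges: [-170.65, 170.65], [-52.31, 119.04], [5.05, 147.46], [-71.25, 251.25], [11.57, 151.72], [-153.62, 153.62]. Speed limits (degrees/s): [147.25, 147.25, 172.46, 180, 180, 180].

## Interface

Orientations are given as a 3x3 rotation matrix whose columns are the frame's x, y, z axes.
In Python, from cell import env, effector, planner, status, get_image, job, spot_in, outline_of gives the robot as it stands. Calls block until the motion is done:
- env.movep(position, orientation): joint-space move of the TCP to a pose.
- env.move_straight(position, rotation=None, v=0.15): straight line of the TCP; rotation=None keeps the orientation; v is the mean speed in m/s.
- env.move_j(angles): joint-space move.
- effector.let_go() and effector.grasp(squeeze=None): open the fingers fully, or close them until they stop; squeeze is the grip in N (None keeps the last).
- env.dwell(seconds).
- planner.solve_ik(position, orientation): joint angles nearest the present ones, or None.
- status.read_state(): the state.
- get_image(name): name is "scene" or "top"; returns a dict with "frame" (400x640x3 uint8, red, green, blue), "z_map" (400x640 float32, m along the optical axis (not along the pixel's ray), 0 where there is no reading), "camera_matrix" (3x3 intrinsics, pixels), "R" (3x3) and "t" (3): a world point X has camera coordinates R X + t. Camera axes: x right, y down, z forward; pixel columns grow to the right and rows downward; lengths in m; the calibration is good to about 2 mm. A picture is of the moment at which its call begins.
A pose or a line that the arm cannot do raises env.IKError and nothing moves.
- job.finish_job(): hands the job in; it is judged then, once.
Trained networks look in the newest picture that a camera, given by its name, has taken for a name from the list of things; names that differ only in an ending like _2 or _b are one class to them, and where a whole thing is asked for, a point or a joint stands for the part that bears it (a point fixed in the world has none). Each returns a list of dicts, best first, with "p" (0 to 1); they miss things now and then, are a little off and sometimes report something else, mostly with a low value. They report only what shows in the picture. A call takes as long as a camera call.
- spot_in(label, camera): "uv" ([column, row] in pixels, amid what is visible of it).
- outline_of(label, camera): "mask" (400x640 bool, what is visible of it) and "uv" ([column, row] in pixels, amid what is visible of it).
The state is a dict: "time_s": time; "joint_positions": joint angles; "qvel": joint speeds; "tau": joint torques, N m; "eef_pos": TCP position; "orientation": TCP orientation; "wrist_force": force on the tool from outside, world axes, zero at the start; "ft_torque": the same for the moment, N m; "gripper_width": opening from 0.0 (shut) to 1.0 (fully open); "grip_force": force on a finger pad.
Only numpy, scipy, OpenCV 4.12 (cv2) and the standard library are available. Lean on these libraries where they do the work, as an engineer would, in place of code of your own. Each camera call takes 0.05 s, during which the arm holds its last target. There are 200 camera calls.

## Task

Take the loose blue-handled key from the white tray, push its square socket straight down on the square stem of the watering valve until the spring ball clicks and the key is fully home, then turn it counter-clockwise (seen from above) by about 75 degrees to open the valve. Leave the key clicked home on the stem and let go. Be gentle: never load the valve with more than about 35 N in pushing or turning, and leave the pots and the beaker alone.

Things in the scene. Friction and masses are not known exactly. Their poses are not given: they have to be found in the camera images.
- key: Loose valve key, about 0.2 kg, standing on its mouth in the tray: steel square socket 27.2 mm wide outside, 52 mm tall, blue flat handle on top. Origin: centre of the mouth (underside), z up. Bore 17.2 mm square, sides along key x and y, 48 mm deep, 1.5 mm lead-in chamfer. A window 10 mm wide, 21.5 to 30.5 mm above the mouth, in all four walls catches the ball: any quarter-turn orientation fits.
- key_handle (a point): Centre of the key's blue flat handle, 77 mm above the mouth on the key's axis: 62 mm long (key x), 14 mm thick (key y, the way to grip it), from 60 to 94 mm above the mouth. Under it is a finger guard plate 62 x 40 mm, 56 to 60 mm above the mouth: keep the fingertips just above it. Axes as the key's.
- valve: Fixed green valve block 80 x 70 x 42 mm (x, y, z), a pipe stub with blue cap on each y side reaching 74 mm from the centre. Origin under its centre on the bench. On it stands a round brass bonnet 42 mm across; its flat top is the shoulder on which the fully seated key's mouth rests. From it rises the greased steel stem, 16 mm square, 40 mm tall over the shoulder, its top 3 mm tapered to 11 mm.
- valve_axis (a point): Point on the stem's axis at the shoulder's nominal height, 62 mm above the bench; axes as the valve block's. The bonnet's height is set differently from valve to valve: the true shoulder, with stem and ball, lies up to 12 mm higher or lower than this point, and full seating must be felt.
- spindle (a joint): Turn of the square stem, rad, counter-clockwise seen from above; at 0 its sides are parallel to the valve block's x and y (ball on the +x side). 0 is closed, open is above 1.1, a hard end stop is at 1.6 (do not lean on it). Turns against friction of about 0.1 N m and stays where left. Starts between 0 and 0.2. A fitted key has about 0.07 rad of play on it each way.
- ball (a joint): Spring ball standing 2.8 mm out of one stem face, centred 26 mm above the shoulder. Value in m: 0 fully out, 0.0015 to 0.003 pressed in by the socket wall (reading too noisy to rely on). Passing it takes roughly 5 to 10 N of push, met about 29 mm before full seating; it then drags lightly and clicks out into a window in the last 2 mm before the mouth meets the hard shoulder.
- tray: Fixed white tray 240 x 280 mm (x, y), rim 24 mm high, floor 5 mm thick. Origin under its centre.
- pot_a: Loose terracotta-coloured pot with three seedling leaves, 72 mm across, 64 mm tall, leaves to 90 mm. Origin: centre of its underside. Leave alone.
- pot_b: Loose terracotta-coloured pot with five seedling leaves, 72 mm across, 64 mm tall, leaves to 90 mm. Origin: centre of its underside. Leave alone.
- beaker: Loose glass beaker 52 mm across, 60 mm tall. Origin: centre of its underside. Leave alone.

How it is judged (in metres and radians):
On the way:
1. the key is pushed home on the closed valve's stem and the ball has clicked out into a window (z of key in the frame of valve_axis below 0.0135 m and horizontal distance between key and valve_axis below 0.004 m and angle between key's own z axis and vertical below 0.08 rad and value of joint ball below 0.0006 m and value of joint spindle below 0.6 rad), for 0.2 s.
At the end, for the whole second after the job is handed in: The valve is turned open (spindle above 1.08 rad) with the key left seated on the stem: mouth no more than 13.5 mm above the nominal shoulder, within 4 mm of the axis and 0.08 rad of upright, ball out in a window (within 0.6 mm), key at rest and released (value of joint spindle above 1.08 rad and z of key in the frame of valve_axis below 0.0135 m and horizontal distance between key and valve_axis below 0.004 m and angle between key's own z axis and vertical below 0.08 rad and value of joint ball below 0.0006 m and linear speed of key below 0.02 m/s); the robot touches nothing.
It fails at once if the valve is loaded through the key with more than 35 N (contact force between key and valve above 35 N).
It fails at once if a pot or the beaker is shoved more than 25 mm or tipped (distance of any of pot_a, pot_b, beaker from where it was at the start of the episode above 0.025 m or angle between any of pot_a, pot_b, beaker's own z axis and vertical above 0.35 rad).
It also fails if it takes over 56 s, if anything falls off the work surface, if the arm or the gripper's body presses on something with over 40 N, if the wrist force passes 120 N, or if a joint passes its speed limit or range.

## Working session

There is one attempt and no reset: what is moved stays moved. The work goes in short steps, each a Python script; the robot and the scene stay as the last script left them, time stands still between calls to the robot, and variables do not carry over. Pictures are saved under pics/ and viewed, at most 10 in all, crops included, and the job is handed in when it is done.

```bash
ls; mkdir -p pics; cat > h.py <<'E'
import numpy as np, cv2
from cell import env, effector, planner, status, get_image, job, spot_in, outline_of
def pts(im,mask=None):
    z=im["z_map"]; m=(z>0) if mask is None else (mask&(z>0))
    v,u=np.nonzero(m); d=z[v,u]; K=im["camera_matrix"]
    c=np.stack([(u-K[0,2])/K[0,0]*d,(v-K[1,2])/K[1,1]*d,d],1)
    return (c-im["t"])@im["R"]   # R^T (c - t)
E
python3 - <<'E'
from h import *
ims={c:get_image(c) for c in("scene","top")}
for c,im in ims.items():
    cv2.imwrite(f"pics/{c}0.png",im["frame"][...,::-1])
    print(c,"campos",(-im["R"].T@im["t"]).round(3),"fwd",im["R"][2].round(3),im["camera_matrix"][0,0])
    for l in("key","key_handle","valve","tray","pot_a","beaker"):
        for o in outline_of(l,c)[:3]:
            P=pts(im,o["mask"])
            if len(P): print(l,round(o["p"],2),np.round(o["uv"]),len(P),"med",np.median(P,0).round(4),"lo",np.percentile(P,2,0).round(3),"hi",np.percentile(P,98,0).round(3))
print(status.read_state())
E
```

```text
pics
scene campos [1.092 0.063 0.545] fwd [-0.779 -0.071 -0.623] 399.3146399693441
key 0.87 [247. 231.] 1357 med [ 0.6062 -0.1002  0.0663] lo [ 0.572 -0.134  0.005] hi [ 0.626 -0.078  0.1  ]
key_handle 0.94 [247. 234.] 1337 med [ 0.6062 -0.0998  0.0663] lo [ 0.57  -0.132  0.006] hi [ 0.626 -0.078  0.1  ]
valve 0.58 [408. 240.] 2612 med [0.5745 0.1736 0.038 ] lo [0.53  0.106 0.006] hi [0.602 0.248 0.092]
tray 0.68 [227. 237.] 9128 med [ 0.5675 -0.172   0.0057] lo [ 0.404 -0.325  0.002] hi [ 0.661 -0.032  0.025]
tray 0.4 [409. 244.] 2667 med [0.5742 0.1738 0.0378] lo [0.528 0.106 0.002] hi [0.602 0.248 0.093]
pot_a 0.65 [170. 215.] 1501 med [ 0.5737 -0.254   0.0649] lo [ 0.531 -0.292  0.01 ] hi [ 0.596 -0.227  0.091]
pot_a 0.57 [200. 182.] 1201 med [ 0.4665 -0.2356  0.0646] lo [ 0.423 -0.274  0.007] hi [ 0.487 -0.208  0.09 ]
beaker 0.81 [268. 196.] 782 med [ 0.491  -0.0874  0.0467] lo [ 0.433 -0.111  0.007] hi [ 0.502 -0.066  0.066]
beaker 0.67 [198. 184.] 1202 med [ 0.4662 -0.2357  0.0646] lo [ 0.421 -0.274  0.007] hi [ 0.487 -0.208  0.09 ]
top campos [0.397 0.02  0.94 ] fwd [ 0.153  
[... 795 characters left out ...]
      7.99085257e+01, -7.22212837e+00]), 'qvel': array([-0.01523047, -0.00970041, -0.13066345,  0.01224269, -0.02061113,
        0.0216691 ]), 'tau': array([-1.13530252e-04, -4.94404507e+01, -3.87624657e+01,  7.00284960e-02,
        4.68355359e-02, -2.54281605e-05]), 'eef_pos': array([0.14114537, 0.60885493, 0.22256678]), 'orientation': array([[-9.74158116e-01,  2.25867135e-01,  3.45491149e-05],
       [ 2.25867137e-01,  9.74158115e-01,  6.24127361e-05],
       [-1.95593147e-05,  6.86033831e-05, -9.99999997e-01]]), 'wrist_force': array([-0.9611089 ,  0.26004674,  0.76895097]), 'ft_torque': array([-0.03167315,  0.05725416,  0.01131867]), 'grip_force': 0.0, 'gripper_width': 0.9994719307923172}
```

```bash
python3 - <<'E'
from h import *
ims={c:get_image(c) for c in("scene","top")}
A=[]
for c,im in ims.items():
    P=pts(im); 
    f=im["frame"][...,::-1]
    crop=f[110:310,100:500]
    cv2.imwrite(f"pics/{c}1.png",cv2.resize(crop,None,fx=2,fy=2,interpolation=cv2.INTER_CUBIC))
    def rep(n,Q):
        if len(Q)<5: print(c,n,len(Q));return
        r=cv2.minAreaRect((Q[:,:2]*1000).astype(np.float32)); print(c,n,len(Q),"z",np.median(Q[:,2]).round(4),"rect",np.round(r[0],1),np.round(r[1],1),round(r[2],1),"mean",Q[:,:2].mean(0).round(4))
    def box(x0,x1,y0,y1,z0,z1): 
        return P[(P[:,0]>x0)&(P[:,0]<x1)&(P[:,1]>y0)&(P[:,1]<y1)&(P[:,2]>z0)&(P[:,2]<z1)]
    k=(.55,.65,-.15,-.06); v=(.5,.62,.09,.26)
    rep("handletop",box(*k,.094,.108)); rep("handle",box(*k,.070,.108)); rep("guard+",box(*k,.059,.108)); rep("guard",box(*k,.059,.068))
    rep("block",box(*v,.034,.047)); rep("blocktop",box(*v,.039,.046)); rep("stem",box(.52,.6,.14,.21,.076,.12)); rep("stemtop",box(.52,.6,.14,.21,.088,.12)); rep("bonnet",box(.52,.6,.14,.21,.05,.073))
    q=box(.52,.6,.14,.21,.05,.13)[:,2]; print(np.histogram(q,bins=np.arange(.046,.116,.004)))
E
```

```text
scene handletop 247 z 0.0986 rect [ 599.2 -103.2] [14.8 61.5] 44.3 mean [ 0.6011 -0.1035]
scene handle 619 z 0.0903 rect [ 599.5 -103.3] [14.9 62. ] 44.7 mean [ 0.6036 -0.1025]
scene guard+ 939 z 0.0796 rect [ 600.1 -103. ] [39.9 62.9] 42.6 mean [ 0.6052 -0.1011]
scene guard 298 z 0.0651 rect [ 600.  -103.2] [40.1 62.3] 43.2 mean [ 0.6089 -0.0982]
scene block 1013 z 0.0418 rect [558.4 177.7] [ 80.2 154.6] 14.1 mean [0.5702 0.1753]
scene blocktop 767 z 0.0422 rect [554.8 192.4] [ 79.9 100.2] 13.6 mean [0.5695 0.1757]
scene stem 158 z 0.0891 rect [558.3 178.7] [18.1 17.5] 20.7 mean [0.5615 0.1773]
scene stemtop 90 z 0.0944 rect [557.9 178.4] [16.8 17.2] 20.7 mean [0.5606 0.1776]
scene bonnet 320 z 0.0565 rect [560.3 177.3] [40.7 36.9] 79.7 mean [0.5642 0.1766]
(array([  0,  41, 191,  26,  21,  23,  24,  21,  21,  22,  29,  27,  48,
         0,   0,   0,   0]), array([0.046, 0.05 , 0.054, 0.058, 0.062, 0.066, 0.07 , 0.074, 0.078,
       0.082, 0.086, 0.09 , 0.094, 0.098, 0.102, 0.106, 0.11 , 0.114]))
top handletop 207 z 0.0993 rect [ 599.4 -103.2] [13.2 60.9] 45.6 mean [ 0.5992 -0.1031]
[... 203 characters left out ...]
0.1 -104.1] [38.8 62. ] 45.5 mean [ 0.598 -0.104]
top block 1035 z 0.0421 rect [558.6 178. ] [ 80.7 157.3] 14.7 mean [0.5568 0.1771]
top blocktop 816 z 0.0426 rect [559.6 176.7] [100.7 102.7] 55.9 mean [0.5572 0.1771]
top stem 84 z 0.0948 rect [558.7 178.1] [17.  16.1] 23.0 mean [0.5573 0.177 ]
top stemtop 70 z 0.095 rect [558.8 178. ] [16.7 16. ] 24.0 mean [0.5581 0.1775]
top bonnet 216 z 0.0566 rect [558.5 178.1] [41.2 38.6] 46.3 mean [0.5558 0.1752]
(array([  0,  19, 142,  43,   3,   5,   6,   5,   3,   6,   4,  17,  47,
         3,   0,   0,   0]), array([0.046, 0.05 , 0.054, 0.058, 0.062, 0.066, 0.07 , 0.074, 0.078,
       0.082, 0.086, 0.09 , 0.094, 0.098, 0.102, 0.106, 0.11 , 0.114]))
```

View pics/scene1.png

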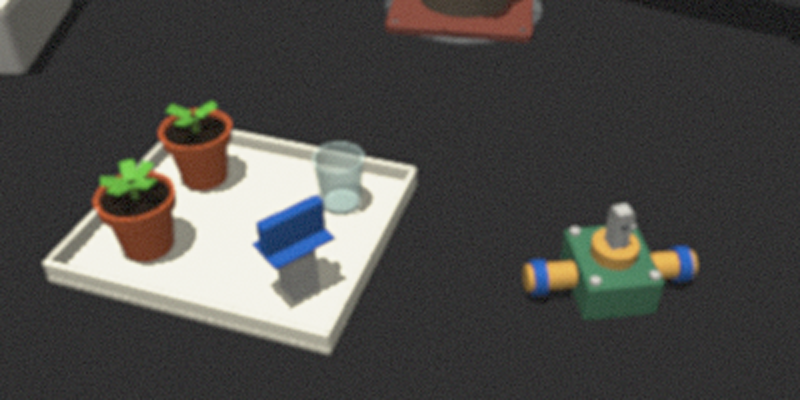

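View pics/top1.png

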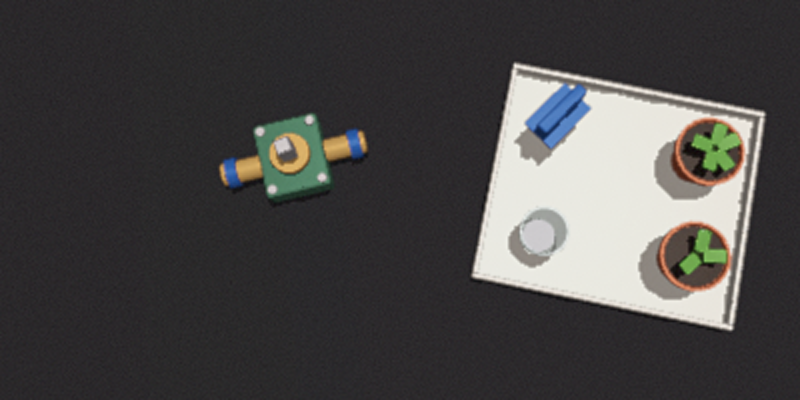

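The scene view has the key near (295,245) in the 2x crop, standing upright, and the valve at (615,250) with its ball facing the camera. The top view has the handle at (558,115), running diagonally, and the stem at (285,150). Both agree with the fits: key (0.5995,-0.1033) with its thin axis at 45°, stem (0.5585,0.178) at about 21.5°, and shoulder z about 0.056.

```bash
cat >> h.py <<'E'
def Rz(a):
    a=np.radians(a); return np.array([[-np.sin(a),np.cos(a),0],[np.cos(a),np.sin(a),0],[0,0,-1.]])
KEY=np.array([.5995,-.1033]); VAL=np.array([.5585,.178]); KA=44.8; SA=21.5
def st(): 
    s=status.read_state(); return s
def show(*n):
    s=st(); print(*n,"t",round(s["time_s"],2),"p",s["eef_pos"].round(4),"F",s["wrist_force"].round(1),"M",s["ft_torque"].round(2),"g",round(s["gripper_width"],3),round(s["grip_force"],1),flush=True)
E
python3 - <<'E'
from h import *
for o in(0,180):
    for p,a,z in((KEY,KA,.07),(VAL,SA,.2),(VAL,SA,.12),(VAL,SA+73,.12)):
        q=planner.solve_ik(np.r_[p,z],Rz(a+o)); print(o,a,None if q is None else np.round(q,1))
E
```

```text
0 44.8 [-17.2  19.   97.   -0.   64.  -62. ]
0 21.5 [ 10.    8.3  94.8  -0.   76.8 -11.5]
0 21.5 [ 10.   12.7  98.8  -0.   68.4 -11.5]
0 94.5 [ 10.   12.7  98.8  -0.   68.4 -84.5]
180 44.8 [-17.2  19.   97.   -0.   64.  118. ]
180 21.5 None
180 21.5 None
180 94.5 [10.  12.7 98.8 -0.  68.4 95.5]
```

```bash
python3 - <<'E'
from h import *
env.movep(np.r_[KEY,.18],Rz(KA)); show("hover")
env.move_straight(np.r_[KEY,.068],v=.12); show("down")
effector.grasp(45); show("grasp")
env.move_straight(np.r_[KEY,.20],v=.15); show("lift")
env.movep(np.r_[VAL,.20],Rz(SA)); env.dwell(.2); show("over")
im=get_image("scene"); cv2.imwrite("pics/scene2.png",cv2.resize(im["frame"][90:290,300:500,::-1],None,fx=3,fy=3))
for c in("scene","top"):
    im=get_image(c); P=pts(im)
    Q=P[(abs(P[:,0]-VAL[0])<.06)&(abs(P[:,1]-VAL[1])<.06)]
    for n,lo,hi in(("guard",.188,.203),("socket",.14,.185),("stem",.085,.105)):
        q=Q[(Q[:,2]>lo)&(Q[:,2]<hi)]
        if len(q)>5:
            r=cv2.minAreaRect((q[:,:2]*1000).astype(np.float32)); print(c,n,len(q),np.round(r[0],1),np.round(r[1],1),round(r[2],1),"z",np.percentile(q[:,2],[1,50,99]).round(4))
E
```

```text
hover t 3.77 p [ 0.5996 -0.1024  0.18  ] F [ 0.5 -1.   0.2] M [-0.02  0.01 -0.  ] g 1.001 0.0
down t 4.86 p [ 0.6003 -0.1035  0.069 ] F [-0.1  1.   0.2] M [0.01 0.03 0.03] g 1.002 0.0
grasp t 6.03 p [ 0.5994 -0.1033  0.0679] F [-0.6 -0.4 -0.1] M [-0.07 -0.04  0.01] g 0.159 44.9
lift t 7.06 p [ 0.5987 -0.1031  0.1986] F [-1.   0.2 -3.2] M [-0.06  0.09  0.04] g 0.156 44.9
over t 8.36 p [0.5589 0.1768 0.1999] F [ 0.  -0.1 -2.7] M [-0.02  0.02  0.03] g 0.157 44.9
scene guard 349 [560.2 177.2] [39.4 63. ] 19.1 z [0.191  0.1973 0.2026]
scene socket 510 [558.8 176.6] [29.1 29. ] 21.3 z [0.1407 0.1606 0.1844]
scene stem 107 [557.4 177.6] [18.6 16. ] 27.1 z [0.0852 0.0929 0.0973]
```

View pics/scene2.png

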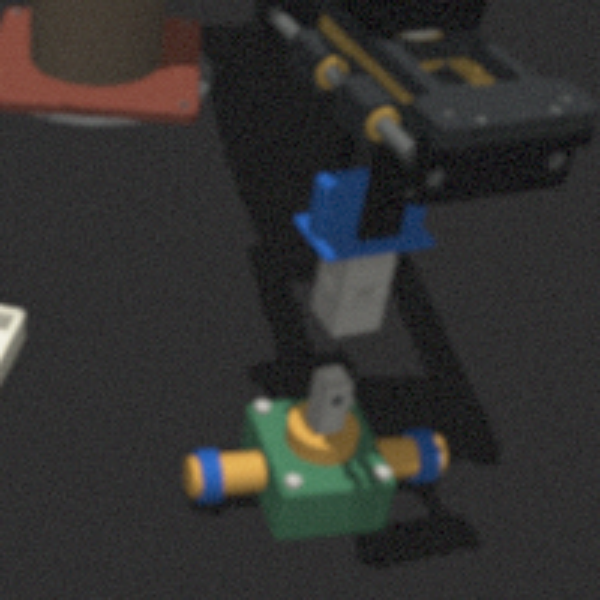

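The key hangs upright in the gripper at (355,265), right above the stem at (330,395). I'll descend in small steps and watch the force.

```bash
cat >> h.py <<'E'
def F(n=3):
    a=[]
    for _ in range(n): a.append(status.read_state()["wrist_force"]); env.dwell(.02)
    return np.mean(a,0)
def descend(xy,a,z0,z1,dz,fstop,base,gain=3e-5):
    xy=np.array(xy,float); z=z0; 
    while z>z1+1e-6:
        z-=dz; env.move_straight(np.r_[xy,z],Rz(a),v=.02); f=F()-base
        print("z",round(z,4),"xy",xy.round(4),"f",f.round(1),"t",round(status.read_state()["time_s"],1),flush=True)
        if f[2]>fstop: break
        if np.hypot(*f[:2])>3: xy+=np.clip(gain*f[:2],-5e-4,5e-4)
    return xy,z
E
python3 - <<'E'
from h import *
env.move_straight(np.r_[VAL,.166],Rz(SA),v=.1); env.dwell(.2); b=F(8); print(b); np.save("b.npy",b)
print(descend(VAL,SA,.166,.147,.001,12,b))
show()
E
```

```text
[ 0.1540281   0.05970994 -1.99387347]
z 0.165 xy [0.5585 0.178 ] f [-0.5 -0.3 -0.9] t 9.6
z 0.164 xy [0.5585 0.178 ] f [-0.5  0.  -0.6] t 9.9
z 0.163 xy [0.5585 0.178 ] f [-0.2 -0.1 -0.3] t 10.2
z 0.162 xy [0.5585 0.178 ] f [-0.7 -0.1 -0.3] t 10.5
z 0.161 xy [0.5585 0.178 ] f [-0.1  0.1  0.1] t 10.8
z 0.16 xy [0.5585 0.178 ] f [-0.2 -0.  -0.1] t 11.1
z 0.159 xy [0.5585 0.178 ] f [-0.   0.  -0.1] t 11.4
z 0.158 xy [0.5585 0.178 ] f [-0.2  0.  -0.4] t 11.7
z 0.157 xy [0.5585 0.178 ] f [ 0.1 -0.2  0.4] t 12.0
z 0.156 xy [0.5585 0.178 ] f [-0.3  0.2 -0.9] t 12.3
z 0.155 xy [0.5585 0.178 ] f [ 0.4 -0.6 -0.2] t 12.6
z 0.154 xy [0.5585 0.178 ] f [ 0.   0.3 -0.7] t 12.9
z 0.153 xy [0.5585 0.178 ] f [ 0.2  0.6 -0.1] t 13.2
z 0.152 xy [0.5585 0.178 ] f [-0.4  0.1  0.1] t 13.5
z 0.151 xy [0.5585 0.178 ] f [0.  0.1 0.1] t 13.8
z 0.15 xy [0.5585 0.178 ] f [-0.   0.3 -0.3] t 14.1
z 0.149 xy [0.5585 0.178 ] f [ 0.2 -0.2 -0.1] t 14.4
z 0.148 xy [0.5585 0.178 ] f [-0.5 -0.2  0.2] t 14.7
z 0.147 xy [0.5585 0.178 ] f [ 0.2  0.2 -0.5] t 15.0
(array([0.5585, 0.178 ]), 0.147)
t 15.03 p [0.5585 0.178  0.1469] F [-0.6 -0.8 -3.3] M [-0.03  0.05 -0.  ] g 0.158 44.9
```

```bash
python3 - <<'E'
from h import *
b=np.load("b.npy")
xy,z=descend(VAL,SA,.147,.124,.0015,13,b)
if z<.126: xy,z=descend(xy,SA,z,.112,.0007,13,b)
np.save("xyz.npy",np.r_[xy,z]); show()
E
```

```text
z 0.1455 xy [0.5585 0.178 ] f [-0.1  0.5  0.2] t 15.3
z 0.144 xy [0.5585 0.178 ] f [0.2 0.7 2.7] t 15.6
z 0.1425 xy [0.5585 0.178 ] f [0.9 0.6 0.5] t 15.9
z 0.141 xy [0.5585 0.178 ] f [ 1.7  1.  -0.8] t 16.2
z 0.1395 xy [0.5585 0.178 ] f [ 2.1  1.2 -0.9] t 16.5
z 0.138 xy [0.5585 0.178 ] f [ 2.1  1.1 -1. ] t 16.8
z 0.1365 xy [0.5585 0.178 ] f [ 2.5  0.8 -0.5] t 17.1
z 0.135 xy [0.5585 0.178 ] f [ 3.   0.8 -0.7] t 17.4
z 0.1335 xy [0.5586 0.178 ] f [ 2.4  1.2 -0.4] t 17.7
z 0.132 xy [0.5586 0.178 ] f [ 2.3  0.9 -0.8] t 18.0
z 0.1305 xy [0.5586 0.178 ] f [ 2.6  1.1 -0.4] t 18.3
z 0.129 xy [0.5586 0.178 ] f [ 2.1  1.1 -1. ] t 18.6
z 0.1275 xy [0.5586 0.178 ] f [ 2.3  0.6 -0.8] t 18.9
z 0.126 xy [0.5586 0.178 ] f [ 1.8  0.8 -0.5] t 19.2
z 0.1245 xy [0.5586 0.178 ] f [ 3.   1.1 -1.4] t 19.5
z 0.123 xy [0.5587 0.1781] f [ 3.1  0.9 -3.9] t 19.8
z 0.1223 xy [0.5588 0.1781] f [ 3.   1.2 -3.4] t 20.1
z 0.1216 xy [0.5589 0.1781] f [ 1.3  0.9 -3.1] t 20.4
z 0.1209 xy [0.5589 0.1781] f [-0.5 -0.4 -1.3] t 20.7
z 0.1202 xy [0.5589 0.1781] f [-1.1  0.4 -0.8] t 21.0
z 0.1195 xy [0.5589 0.1781] f [-1.3 -0.5 -0.1] t 21.3
z 0.1188 xy [0.5589 0.1781] f [-2.4 -1.3  1. ] t 21.6
z 0.1181 xy [0.5589 0.1781] f [-5.3 -1.6  7.1] t 21.9
z 0.1174 xy [0.5587 0.1781] f [-6.8 -2.1 11.5] t 22.2
z 0.1167 xy [0.5585 0.178 ] f [-8.2 -2.6 14.1] t 22.5
t 22.53 p [0.559  0.1781 0.1188] F [-7.6 -1.3 11.8] M [-0.47  1.55  0.02] g 0.156 44.9
```

The force drop at about 0.122 is the click, and the hard stop follows at actual TCP z 0.1188, so the shoulder is at about 0.056. That matches the vision estimate. Next I'll ease the lateral load, press once more to confirm seating, then turn.

```bash
python3 - <<'E'
from h import *
b=np.load("b.npy"); xy=np.load("xyz.npy")[:2]
for k in range(4):
    env.move_straight(np.r_[xy,.1178],Rz(SA),v=.02); env.dwell(.1); f=F(5)-b; show("relax",xy.round(4),f.round(1))
    if np.hypot(*f[:2])<2: break
    xy=xy+np.clip(6e-5*f[:2],-5e-4,5e-4)
env.move_straight(np.r_[xy,.1165],Rz(SA),v=.02); env.dwell(.15); f=F(5)-b; show("press",f.round(1))
env.move_straight(np.r_[xy,.1182],Rz(SA),v=.02); env.dwell(.2); f=F(5)-b; show("hold",f.round(1))
np.save("xyz.npy",np.r_[xy,.1182])
for d in (4,8,12,16):
    env.movep(np.r_[xy,.1182],Rz(SA+d)); f=F(3)-b; show("turn",d,f.round(1))
    if max(abs(f))>14: break
    if np.hypot(*f[:2])>2: xy=xy+np.clip(6e-5*f[:2],-3e-4,3e-4)
np.save("xyz.npy",np.r_[xy,.1182])
E
```

```text
relax [0.5585 0.178 ] [-5.7 -1.4  8.9] t 22.97 p [0.5588 0.1781 0.1188] F [-4.8 -1.7  7.5] M [-0.35  1.03  0.01] g 0.155 44.9
relax [0.5582 0.1779] [-3.8 -1.   8.7] t 23.4 p [0.5588 0.1781 0.1188] F [-3.8 -1.2  6. ] M [-0.28  0.88  0.07] g 0.157 44.9
relax [0.5579 0.1779] [-3.3 -0.8  7.9] t 23.83 p [0.5587 0.1781 0.1188] F [-3.8 -1.5  5.7] M [-0.24  0.76  0.03] g 0.158 44.9
relax [0.5577 0.1778] [-2.9 -1.   7.6] t 24.27 p [0.5587 0.178  0.1188] F [-3.5 -0.6  4.9] M [-0.19  0.63 -0.01] g 0.156 44.9
press [-6.  -1.2 13.9] t 24.75 p [0.5588 0.1781 0.1188] F [-5.9 -0.6 10.9] M [-0.32  1.19  0.03] g 0.157 44.9
hold [0.3 0.3 6.8] t 25.28 p [0.5584 0.1779 0.1188] F [0.8 0.5 4.7] M [ 0.06 -0.22  0.  ] g 0.154 44.9
turn 4 [-0.2  1.1  7.9] t 25.58 p [0.558  0.1781 0.1188] F [-0.9  0.5  5.9] M [ 0.2   0.   -0.01] g 0.155 44.9
turn 8 [-1.4  0.8  8.3] t 25.88 p [0.5579 0.1782 0.1188] F [-1.3  1.1  7.1] M [0.21 0.13 0.07] g 0.16 44.9
turn 12 [-1.9  1.3  8.6] t 26.18 p [0.5578 0.1782 0.1188] F [-1.4  0.2  6.6] M [0.25 0.17 0.02] g 0.156 44.9
turn 16 [-0.7  0.5  7.9] t 26.48 p [0.5578 0.1782 0.1188] F [-0.2  0.9  5.6] M [ 0.19  0.14 -0.03] g 0.157 44.9
```

```bash
python3 - <<'E'
from h import *
b=np.load("b.npy"); xy=np.load("xyz.npy")[:2]
for d in list(range(21,72,5))+[73]:
    env.movep(np.r_[xy,.1182],Rz(SA+d)); f=F(3)-b; show("turn",d,f.round(1))
    if max(abs(f))>15: break
    if np.hypot(*f[:2])>2: xy=xy+np.clip(6e-5*f[:2],-3e-4,3e-4)
o=status.read_state()["orientation"]; print("yaw",np.degrees(np.arctan2(o[1,1],o[0,1])))
np.save("xyz.npy",np.r_[xy,.1182])
E
```

```text
turn 21 [-1.2  0.2  9. ] t 26.78 p [0.5578 0.1782 0.1188] F [-1.3  0.9  6. ] M [0.17 0.11 0.04] g 0.161 44.9
turn 26 [-1.4  0.6  8.8] t 27.08 p [0.5577 0.1782 0.1188] F [-0.1  0.4  6.1] M [0.27 0.17 0.03] g 0.16 44.9
turn 31 [-2.   1.   8.6] t 27.38 p [0.5577 0.1782 0.1187] F [-1.1  0.7  6.5] M [0.22 0.12 0.02] g 0.157 44.9
turn 36 [-1.3  0.6  8.5] t 27.68 p [0.5576 0.1782 0.1188] F [-1.3 -0.   6.3] M [0.23 0.18 0.08] g 0.156 44.9
turn 41 [-1.3  0.4  8.2] t 27.98 p [0.5576 0.1782 0.1188] F [-0.9  1.1  6.4] M [0.22 0.16 0.04] g 0.155 44.9
turn 46 [-1.5  0.2  8.4] t 28.28 p [0.5576 0.1782 0.1188] F [-0.2  0.1  6.1] M [0.17 0.18 0.04] g 0.156 44.9
turn 51 [-0.9  0.3  8.7] t 28.58 p [0.5576 0.1781 0.1188] F [-1.1  1.5  7.3] M [0.17 0.2  0.05] g 0.158 44.9
turn 56 [-1.4  0.1  8.6] t 28.88 p [0.5576 0.1781 0.1188] F [-1.  -0.3  6.2] M [ 0.18  0.19 -0.01] g 0.157 44.9
turn 61 [-1.9  0.3  9.1] t 29.18 p [0.5575 0.1781 0.1188] F [-0.9 -0.2  8. ] M [0.2  0.24 0.01] g 0.154 44.9
turn 66 [-1.5  0.2  8.6] t 29.48 p [0.5575 0.1781 0.1188] F [-1.5 -0.   6.5] M [0.17 0.27 0.06] g 0.157 44.9
turn 71 [-2.1  0.7  8.9] t 29.78 p [0.5575 0.178  0.1188] F [-1.8 -0.3  7.3] M [0.12 0.29 0.  ] g 0.154 44.9
turn 73 [-1.2 -0.3  8.6] t 30.08 p [0.5575 0.178  0.1188] F [-1.5 -0.1  7.9] M [ 0.15  0.3  -0.07] g 0.156 44.9
yaw 94.49644711126302
```

```bash
python3 - <<'E'
from h import *
xy=np.load("xyz.npy")[:2]; a=SA+73
env.move_straight(np.r_[xy,.1188],Rz(a),v=.02); env.dwell(.1); show("ease")
effector.let_go(); show("open")
env.move_straight(np.r_[xy,.26],Rz(a),v=.15)
env.movep([.40,.38,.30],Rz(a)); show("away")
im=get_image("scene"); cv2.imwrite("pics/scene3.png",cv2.resize(im["frame"][130:280,310:510,::-1],None,fx=4,fy=4)[:600,:800])
for c in("scene","top"):
    im=get_image(c); P=pts(im)
    Q=P[(abs(P[:,0]-VAL[0])<.06)&(abs(P[:,1]-VAL[1])<.06)]
    for n,lo,hi in(("htop",.142,.16),("handle",.12,.16),("guard",.109,.119),("socket",.064,.108)):
        q=Q[(Q[:,2]>lo)&(Q[:,2]<hi)]
        if len(q)>5:
            r=cv2.minAreaRect((q[:,:2]*1000).astype(np.float32)); print(c,n,len(q),np.round(r[0],1),np.round(r[1],1),round(r[2],1),"z",np.percentile(q[:,2],[1,50,99]).round(4))
E
```

```text
ease t 30.43 p [0.5573 0.178  0.1188] F [ 0.9 -0.2  2.9] M [ 0.24 -0.19 -0.02] g 0.162 44.9
open t 31.78 p [0.5572 0.1779 0.1188] F [-1.3 -0.7 -0.5] M [-0.03  0.01  0.02] g 0.998 0.0
away t 33.89 p [0.4005 0.3793 0.2994] F [ 0.5 -0.5  0.1] M [ 0.   -0.    0.02] g 1.003 0.0
scene htop 247 [558.3 177.8] [61.7 14.5] 5.3 z [0.1422 0.1495 0.1515]
scene handle 434 [558.5 177.7] [62.  14.7] 5.3 z [0.1202 0.1454 0.1514]
scene guard 319 [557.8 177.9] [63.6 39.9] 5.0 z [0.1125 0.1162 0.1178]
scene socket 281 [557.9 178. ] [28.7 27.7] 5.0 z [0.0643 0.079  0.0967]
top htop 252 [558.1 178.1] [60.1 14.6] 4.3 z [0.1425 0.1502 0.1538]
top handle 326 [558.5 172.2] [60.8 26.2] 5.9 z [0.1205 0.1494 0.1536]
top guard 322 [558.3 178.6] [61.7 40.6] 4.3 z [0.113  0.1165 0.1189]
```

View pics/scene3.png

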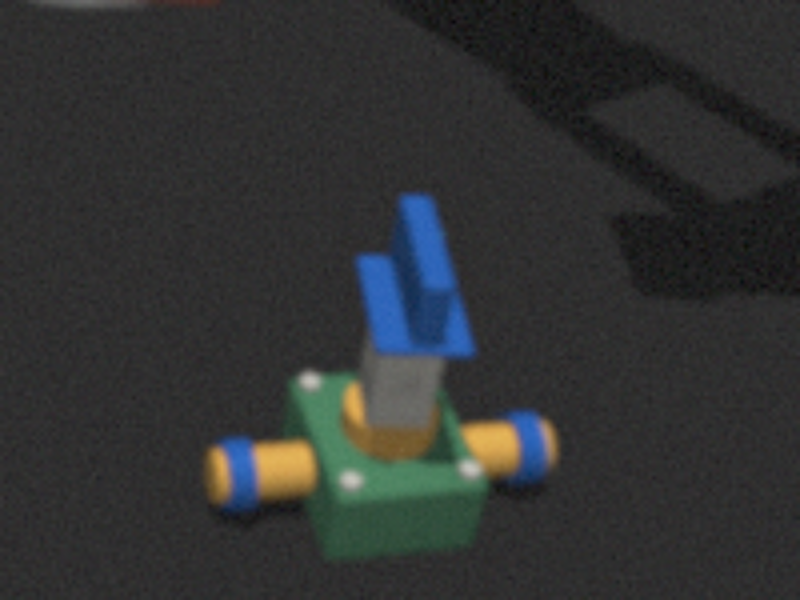

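The picture shows the key upright on the stem, its mouth on the bonnet at about (400,425), with the gripper clear. Handle top at z about 0.150 puts the mouth on the shoulder, and the handle yaw of 5° puts the spindle at about 1.34 rad.

```bash
python3 -c "
from h import *
print(job.finish_job())"
```

```text
the job is handed in; nothing more can be done
None
```

The job is handed in: the key is clicked home on the stem (click and hard stop both felt, push about 14 N), the valve is turned to about 1.34 rad (camera estimate), and the gripper is open and clear; no verdict was returned.

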